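# Wedge the damp cupboard shut

### The job

The little damp cupboard has lost its latch. Push its door fully shut, then slide the wooden wedge, thin end first, along the bench under the free end of the door and tap it in by its grip until it jams the door, snugly but without straining the hinges (a push of about 18 N is enough). Let go of the wedge, and do not disturb the bowl, the mug or the jar.

Things in the scene. Friction and masses are not known exactly. Their poses are not given: they have to be found in the camera images.
- spot (a point): Point fixed to the cupboard, on the bench below the outer face of the shut door, 55 mm from its free edge, 201 mm from the hinge line: where the wedge goes in. x points level into the cupboard, square to the shut door (the way the wedge is driven); y runs along the shut door from free edge to hinge; z up.
- cupboard: Plywood damp cupboard, 260 wide, 200 deep, 262 mm high, fixed, underside 24 mm above the bench, feet 80 mm or more behind the door's face, so the wedge's thin end may run in below. Origin at its centre on the bench, axes as spot. The wedge: sliding free takes 1 to 5 N; a push of 18 N (14 to 25) jams it well, 30 N strains the hinges; once tight it climbs up to 8 N per mm: tap in 1 mm strokes.
- hinge_line (a point): Point on the door's upright hinge axis, fixed to the cupboard, 125 mm above the bench; axes as spot. The hinges are worn: the door sags by an amount no pose tells, so the gap between door and bench is 11 to 21 mm and where the wedge binds (33 to 78 mm from its thin end) must be found by feel. Door and hinges do not give upwards.
- door (a joint): Angle of the green door (256 wide, 15 thick, 230 mm high, top 241 to 251 mm above the bench; its outer face is 7.5 mm in front of the hinge axis): 0 shut, grows as the free edge swings out along -x of spot. It stays where left and needs about 1 N to swing. A brass knob stands 14 mm proud, 75 mm from the free edge, 28 mm below the top.
- wedge_grip (a point): Centre of the red grip post of a loose wooden wedge (140 g, 36 mm wide), 50 mm above its flat underside. Post 26 mm (x) by 24 mm (y), from 27 to 73 mm up. x points to the thin end: block 27 mm high from -20 to +55 mm, then a 1 in 5 ramp down to 5 mm at +165 mm. Friction about 0.6.
- bowl: White bowl, 120 mm wide, 60 mm high, loose; origin at the centre of its foot. A bystander.
- mug: Blue mug, 72 mm wide, 85 mm high, loose, standing on top of the cupboard; origin at the centre of its foot. A bystander.
- jar: Amber glass jar with black cap, 68 mm wide, 100 mm high, loose; origin at the centre of its foot. A bystander.
Things that resemble listed ones, but are neither listed nor needed, are in the scene too. Several things look just like the part that bears wedge_grip: the one meant starts farthest to the robot's left.

How it is judged:
On the way, in this order (a step that is already met when the one before it is completed fails the run):
1. the door is pushed shut (within 0.06 rad) (value of joint door below 0.06 rad), for 0.1 s.
2. the wedge bears on the shut door with more than 6 N (value of joint door below 0.06 rad and contact force between wedge and door above 6 N), for 0.2 s.
At the end, for the whole second after the job is handed in: The door is shut (within 0.04 rad), the wedge lies flat on the bench (within 0.1 rad) under the free end of the door (its grip more than 150 mm from the hinge line), let go, at rest and still bearing on the door with more than 6 N (value of joint door below 0.04 rad and contact force between wedge and door above 6 N and horizontal distance between wedge_grip and hinge_line above 0.15 m and height (world z) of wedge_grip below 0.058 m and angle between wedge_grip's own z axis and vertical below 0.1 rad and linear speed of wedge below 0.01 m/s); the robot touches nothing.
It fails at once if the wedge is driven so hard that it bears on the door with more than 20 N (hinges strained) (contact force between wedge and door above 20 N).
It fails at once if the robot itself presses on the door with more than 25 N (contact force between any of the fingers, the arm and door above 25 N).
It fails at once if the bowl, the mug or the jar is moved more than 20 mm (distance of any of bowl, mug, jar from where it was at the start of the episode above 0.02 m).
It also fails if it takes over 72 s, if anything falls off the work surface, if the arm or the gripper's body presses on something with over 40 N, if the wrist force passes 120 N, or if a joint passes its speed limit or range.

### The arm

A 6-joint arm with a two-finger parallel gripper is mounted at the origin on the work surface. World frame = base frame: x ahead of the robot, y to its left, z up, the work surface at z = 0. Lengths are in m, angles in rad, forces in N, time in s.
With the tool pointing down it reaches from about 0.3 to 0.775 m from the base axis. Payload 14.6 kg.
Tool frame: the origin (TCP) lies midway between the tips of the shut fingers; the grasp point (between the pads) lies 19 mm behind it (ctrl.pinch_z is the distance from the TCP to the grasp point, in m); z points along the fingers, y is the line along which they close (so a half turn about z gives the same grasp; the last joint's range is limited). The gripper opens to 94 mm and grips with 3 to 60 N. Pads are 16 mm wide; open, the fingers measure 119 mm over their backs; the gripper's body (75 mm by 177 mm) begins 78 mm behind the grasp point.
Start: joints at [-0.067, 0.3, 1.521, -0, 1.321, -0.067], TCP at [0.55, -0, 0.205] pointing down, gripper open.
Joint ranges: [-3.03, 3.03], [-0.79, 2.21], [0.23, 2.52], [-1.04, 4.18], [0, 3.07], [-2.55, 2.55]. Speed limits (rad/s): [2.22, 2.22, 2.57, 3.14, 3.14, 3.14].

### API

Orientations are given as [roll, pitch, yaw] about the fixed x, y, z axes, in that order (R = Rz(yaw) Ry(pitch) Rx(roll)).
In Python, from station import ctrl gives the robot as it stands.
- The arm moves only by the tool jog_arm, never from a script. Its argument "motion" is a list of rows, each a list of 7 numbers: the shift along the tool's x, y, z in m, then the turn, a rotation vector about the tool's x, y, z in rad, then the opening, from -1 (shut) to 1 (fully open). In form: [[tx, ty, tz, rx, ry, rz, gripper], ...]. A call has 1 to 5 rows; each row shifts and turns the commanded pose from where the row before left it, along the tool's axes as they then stand; what a row does not reach is not made up. A row lasts 1/10 s, in which the tool goes at most 50 mm and 8.59 degrees, less where a joint would pass 70% of its speed; a pose out of reach is approached as far as the arm can. A call is refused whole if a number of a shift passes 0.05 or a number of a turn 0.15, either way. A call with a gripper value outside its range is refused whole. The fingers move at their own pace and stop on an object; "squeeze" is the grip in N (left out, the last holds). Time passes only in rows, so rows that do not move let the fingers close. It gives the time, the measured TCP pose, the force, the opening and the grip force at its end, in the units of the state.
- ctrl.get_obs(): the state, without advancing time (a new reading comes with each control period).
- ctrl.camera(name): name is "scene" or "side" or "wrist"; returns the picture (420x560x3 uint8, red, green, blue); there is no depth.
- ctrl.camera_model(name): a dict with "intrinsics" (3x3 intrinsics, pixels), "k1" (the pictures are not rectified: a ray, as slopes to the right and down, at radius r is drawn at 1 + k1 r^2 times it, then the intrinsics apply), "rvec" (rotation vector, rad) and "tvec" (3), from world to camera coordinates, as OpenCV has them. Camera axes: x right, y down, z forward; pixel columns grow to the right and rows downward; lengths in m; the calibration is good to about 2 mm. A picture is of the moment at which its call begins: read the wrist's pose just before it. camera_model takes no time and is no camera call; for the wrist camera it gives the pose at the moment of the call.
- ctrl.hand_in(): hands the job in; it is judged then, once.
The state is a dict: "time_s": time; "qpos": joint angles; "joint_vel": joint speeds; "tau": joint torques, N m; "ee_pos": TCP position; "eef_rot": TCP orientation; "force": force on the tool from outside, world axes, zero at the start; "moment": the same for the moment, N m; "grip_width": finger opening in m; "grip_force": force on a finger pad.
Only numpy, scipy, OpenCV 4.12 (cv2) and the standard library are available. Lean on these libraries where they do the work, as an engineer would, in place of code of your own. Each camera call takes 0.05 s, during which the arm holds its last target. There are 200 camera calls.

## Working session

There is one attempt and no reset: what is moved stays moved. The work goes in short steps, Python scripts to look and compute and a tool call to move; the robot and the scene stay as the last step left them, time stands still between calls to the robot, and variables do not carry over. Pictures are saved under pics/ and viewed, at most 10 in all, crops included, and the job is handed in when it is done.

Besides the shell and the picture viewer there is one more tool, called after "Call:" as name(argument=value, ...) on one line, values as JSON. jog_arm: Moves the arm, as the interface text tells. Its arguments: {"type":"object","properties":{"motion":{"type":"array"},"squeeze":{"type":"number"}},"required":["motion"]}

```bash
mkdir -p pics; ls
cat > h.py <<'E'
import numpy as np,cv2
from station import ctrl
def save(n,f):
    im=ctrl.camera(n); cv2.imwrite('pics/'+f,im[:,:,::-1]); return im
def cam(n):
    m=ctrl.camera_model(n); R=cv2.Rodrigues(np.array(m['rvec'],float))[0]
    return np.array(m['intrinsics']),float(m['k1']),R,np.array(m['tvec'],float).ravel()
def proj(n,P,c=None):
    K,k,R,t=c or cam(n); q=np.atleast_2d(P)@R.T+t; s=q[:,:2]/q[:,2:]; s=s*(1+k*(s**2).sum(1,keepdims=True))
    return s@K[:2,:2].T+K[:2,2]
def ray(n,uv,c=None):
    K,k,R,t=c or cam(n); d=np.linalg.solve(K,[uv[0],uv[1],1])[:2]; s=d.copy()
    for _ in range(30): s=d/(1+k*s@s)
    return -R.T@t, R.T@np.array([*s,1])
def atz(n,uv,z,c=None):
    o,d=ray(n,uv,c); return o+d*(z-o[2])/d[2]
E
python3 - <<'E'
from h import *
a=save('scene','a.png');b=save('side','b.png')
for n in('scene','side'):
    c=cam(n);print(n,c[0][0,0],c[1],-c[2].T@c[3])
E
```

```text
pics
scene 414.64942819396504 -0.09423475266582201 [0.87323428 0.15380068 1.22002782]
side 424.9851985690629 -0.12907112067265736 [ 0.81425619 -0.16942921  1.1967384 ]
```

View pics/a.png

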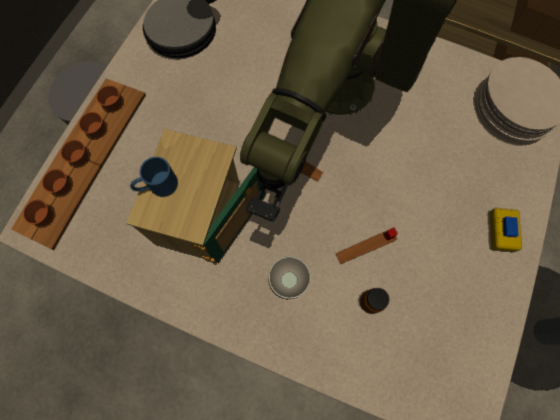

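View pics/b.png

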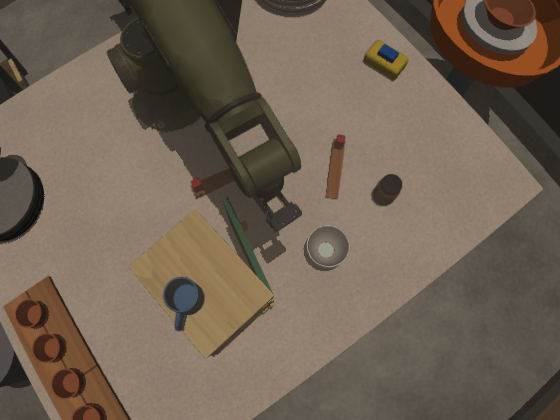

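Scene view: the wedge with its grip at (391,234) and tip at about (340,258), and a second wedge partly hidden by the arm at (310,170). The side view shows the same two at (340,140) and (197,186). The bowl is at (289,278), the jar at (375,300), and the mug is on the cupboard at (157,177). The door is open, hinged near (210,258). I'll crop both closer.

Run:
```python
from h import *
for p,w in(('scene',(391,234)),('scene',(310,175)),('side',(340,140)),('side',(197,186))): print(p,w,atz(p,w,.073 if w[0]!=310 else .02))
a=cv2.imread('pics/a.png')[120:320,120:410];b=cv2.imread('pics/b.png')[120:360,120:410]
cv2.imwrite('pics/a2.png',cv2.resize(a,None,fx=2.7,fy=2.7,interpolation=3))
cv2.imwrite('pics/b2.png',cv2.resize(b,None,fx=2.5,fy=2.5,interpolation=3))
```

```text
scene (391, 234) [0.46925743 0.32597264 0.073     ]
scene (310, 175) [0.36776893 0.03810511 0.02      ]
side (340, 140) [0.46570027 0.32221266 0.073     ]
side (197, 186) [ 0.34562585 -0.09798107  0.073     ]
```

View pics/a2.png

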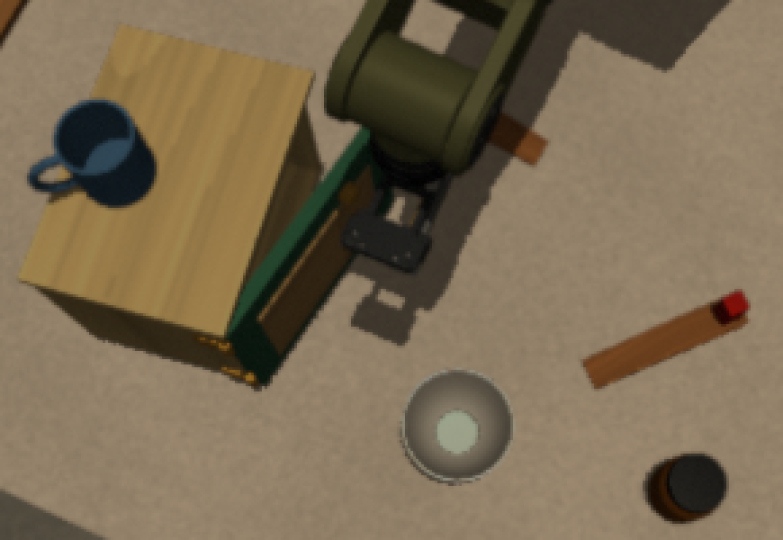

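View pics/b2.png

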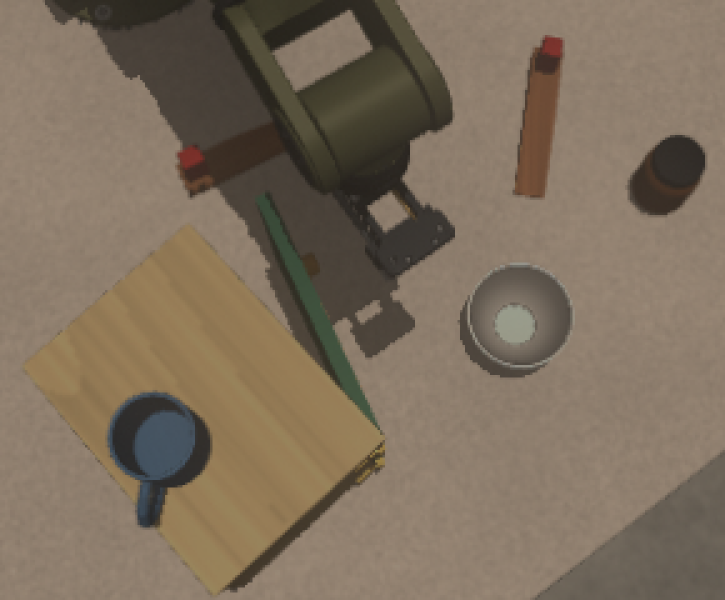

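In both crops the leftmost wedge is clear: scene grip top at about (392,233), tip at about (339,259). The decoy lies under the arm near the door's free end. Now I'll fit the poses.

```bash
cat > fit.py <<'E'
from h import *
from scipy.optimize import least_squares
C={n:cam(n) for n in('scene','side')}
A=lambda l:np.array(l)/2.7+120
B=lambda l:np.array(l)/2.5+120
def rot(p,L):
    c,s=np.cos(p[2]),np.sin(p[2]); L=np.array(L,float); return np.c_[p[0]+c*L[:,0]-s*L[:,1],p[1]+s*L[:,0]+c*L[:,1],L[:,2]]
top=np.array([[-.1,-.13],[-.1,.13],[.1,.13],[.1,-.13]])
sc=A([(313,72),(228,338),(22,280),(118,25)]);sd=B([(190,228),(382,437),(217,593),(24,368)])
f=lambda p:np.r_[(proj('scene',rot(p,np.c_[top,np.full(4,p[3])]),C['scene'])-sc).ravel(),(proj('side',rot(p,np.c_[top,np.full(4,p[3])]),C['side'])-sd).ravel()]
best=min((least_squares(f,[.5,-.2,a,.27]) for a in(-2.5,-1,1,2.5)),key=lambda r:r.cost)
cup=best.x
W=[[0,0,.073],[.165,.018,.0025],[.165,-.018,.0025]]
ws=A([(737,303),(597,389),(583,363)]);wd=B([(552,45),(516,194),(545,197)])
def g(p):
    r=[]
    for n,m in(('scene',ws),('side',wd)):
        q=proj(n,rot(p,W),C[n]); r.append(q[0]-m[0]); r.append(q[1:].mean(0)-m[1:].mean(0))
    return np.ravel(r)
wb=least_squares(g,[.47,.32,-1.5]);wedge=wb.x
if __name__=='__main__':
    print('cup',cup,'res',np.abs(best.fun).max());print('wedge',wedge,wb.fun.round(1))
    S=lambda L:rot(cup,L).round(4)
    print('xdir',np.cos(cup[2]),np.sin(cup[2]))
    # door tri corners
    for n,T,l in(('scene',A,[(457,425),(697,485)]),('side',B,[(517,322),(678,160)])):
        print('bowl rim,jar cap',n,[atz(n,T(q),z).round(3) for q,z in zip(l,(.06,.1))])
    print('door free end top side',atz('side',B((262,198)),.246),'hinge end',atz('side',B((380,428)),.246))
    print('decoy: ',atz('side',B((191,158)),.073),atz('scene',A((540,152)),.004))
E
python3 fit.py
```

```text
cup [ 0.616751   -0.22324467 -1.43083166  0.25973487] res 2.0791589574675413
wedge [ 0.46178174  0.32911095 -0.76322342] [-0.1 -0.1 -0.3  0.3  0.2 -0.2 -0.1 -0.3]
xdir 0.1395081311495769 -0.9902209255227605
bowl rim,jar cap scene [array([0.696, 0.103, 0.06 ]), array([0.665, 0.348, 0.1  ])]
bowl rim,jar cap side [array([0.701, 0.095, 0.06 ]), array([0.663, 0.345, 0.1  ])]
door free end top side [ 0.48438812 -0.07281393  0.246     ] hinge end [ 0.72528286 -0.1064225   0.246     ]
decoy:  [ 0.33743623 -0.09485778  0.073     ] [0.35274603 0.06747099 0.004     ]
```

Run:
```python
from fit import *
print(best.fun.reshape(2,4,2).round(1))
o=ctrl.get_obs();print(o['ee_pos'],o['eef_rot'],o['grip_width'],o['force'],ctrl.pinch_z)
for n,T,q in(('scene',A,(95,135)),('side',B,(155,427))):
    m=atz(n,T(q),.347);d=m[:2]-cup[:2];c,s=np.cos(cup[2]),np.sin(cup[2]);print('mug',m,'local',c*d[0]+s*d[1],-s*d[0]+c*d[1])
S=lambda x,y:rot(cup,[[x,y,0]])[0].round(4)
print('hinge',S(-.1075,.128),'free',S(-.115,-.128),'spot',S(-.115,-.073))
for d in(.03,.055,.08): print(d,S(-.115-.165+d,-.073))
```

```text
[[[-0.3  1.7]
  [-0.5 -1.6]
  [-1.2 -1. ]
  [-0.4  1.9]]

 [[ 0.8 -0.9]
  [ 1.  -2.1]
  [-1.4 -0.3]
  [ 0.4  1.2]]]
[ 5.49757763e-01 -8.31022590e-06  2.04953134e-01] [-3.14055875e+00 -6.85807536e-05  1.57075938e+00] 0.09414802877088484 [-0.55049627  0.07067479 -0.14458943] 0.0188
mug [ 0.63248694 -0.26453673  0.347     ] local 0.043083559518977105 0.009821480452713003
mug [ 0.63085174 -0.2600269   0.347     ] local 0.03838970310941925 0.008831431710756343
hinge [ 0.7285 -0.0989  0.    ] free [ 0.474  -0.1272  0.    ] spot [ 0.5284 -0.1196  0.    ]
0.03 [0.5096 0.0141 0.    ]
0.055 [ 0.5131 -0.0106  0.    ]
0.08 [ 0.5166 -0.0354  0.    ]
```

Call:
jog_arm(motion=[[0,0,0,0,0,0,-1],[0,0,0,0,0,0,-1],[0,0,0,0,0,0,-1]], squeeze=10)

```text
time_s: 0.4
ee_pos: [0.5499, 0.0, 0.2054]
eef_rot: [-3.141, -0.0, 1.571]
force: [0.2, -0.4, -0.0]
grip_width: 0.0732
grip_force: 0.0
```

Call:
jog_arm(motion=[[0,-0.045,0.015,0,0,0,-1],[0,0,0,0,0,-0.14,-1],[0,0,0,0,0,0,-1],[0,0,0,0,0,0,-1],[0,0,0,0,0,0,-1]])

```text
time_s: 0.9
ee_pos: [0.5058, -0.0, 0.1909]
eef_rot: [3.14, 0.0, 1.708]
force: [0.2, 1.0, -0.3]
grip_width: 0.0333
grip_force: 0.0
```

Call:
jog_arm(motion=[[-0.015,0,0,0,0,0,-1],[-0.015,0,0,0,0,0,-1],[-0.01,0,0,0,0,0,-1],[-0.01,0,0,0,0,0,-1],[-0.01,0,0,0,0,0,-1]])

```text
time_s: 1.4
ee_pos: [0.5135, -0.0605, 0.1904]
eef_rot: [-3.141, -0.0, 1.71]
force: [-0.5, 1.6, 0.6]
grip_width: 0.0006
grip_force: 0.3
```

Call:
jog_arm(motion=[[-0.008,0,0,0,0,0,-1],[-0.008,0,0,0,0,0,-1],[-0.008,0,0,0,0,0,-1],[0,0,0,0,0,0,-1]])

```text
time_s: 1.8
ee_pos: [0.5168, -0.084, 0.1904]
eef_rot: [3.142, 0.0, 1.71]
force: [1.1, 0.6, 0.8]
grip_width: 0.0006
grip_force: 0.0
```

Call:
jog_arm(motion=[[-0.004,0,0,0,0,0,-1],[-0.004,0,0,0,0,0,-1],[-0.004,0,0,0,0,0,-1],[0,0,0,0,0,0,-1]])

```text
time_s: 2.2
ee_pos: [0.5184, -0.0955, 0.1904]
eef_rot: [3.142, 0.0, 1.711]
force: [-0.4, 0.1, 0.2]
grip_width: 0.0004
grip_force: 0.0
```

Call:
jog_arm(motion=[[-0.003,0,0,0,0,0,-1],[-0.003,0,0,0,0,0,-1],[0,0,0,0,0,0,-1]])

```text
time_s: 2.5
ee_pos: [0.5193, -0.1013, 0.1905]
eef_rot: [3.141, 0.0, 1.711]
force: [-0.4, -0.1, -0.6]
grip_width: 0.0005
grip_force: 0.0
```

Call:
jog_arm(motion=[[-0.002,0,0,0,0,0,-1],[0,0,0,0,0,0,-1]])

```text
time_s: 2.7
ee_pos: [0.5195, -0.1031, 0.1904]
eef_rot: [3.142, 0.0, 1.711]
force: [-0.3, 0.6, 0.3]
grip_width: 0.0006
grip_force: 0.0
```

Call:
jog_arm(motion=[[-0.002,0,0,0,0,0,-1],[0,0,0,0,0,0,-1]])

```text
time_s: 2.9
ee_pos: [0.5198, -0.1051, 0.1905]
eef_rot: [-3.142, 0.0, 1.711]
force: [0.5, -0.1, -0.4]
grip_width: 0.0006
grip_force: 0.0
```

Call:
jog_arm(motion=[[-0.002,0,0,0,0,0,-1],[0,0,0,0,0,0,-1]])

```text
time_s: 3.1
ee_pos: [0.5201, -0.1071, 0.1905]
eef_rot: [3.142, 0.0, 1.711]
force: [0.0, 0.3, -0.5]
grip_width: 0.0004
grip_force: 0.0
```

Call:
jog_arm(motion=[[-0.002,0,0,0,0,0,-1],[0,0,0,0,0,0,-1]])

```text
time_s: 3.3
ee_pos: [0.5204, -0.1091, 0.1904]
eef_rot: [-3.142, 0.0, 1.711]
force: [-0.5, 0.4, 0.4]
grip_width: 0.0006
grip_force: 0.0
```

Call:
jog_arm(motion=[[-0.001,0,0,0,0,0,-1],[0,0,0,0,0,0,-1]])

```text
time_s: 3.5
ee_pos: [0.5205, -0.11, 0.1904]
eef_rot: [-3.142, 0.0, 1.711]
force: [0.1, 0.6, 0.6]
grip_width: 0.0003
grip_force: 0.1
```

Call:
jog_arm(motion=[[-0.001,0,0,0,0,0,-1],[0,0,0,0,0,0,-1]])

```text
time_s: 3.7
ee_pos: [0.5206, -0.111, 0.1904]
eef_rot: [3.142, 0.0, 1.711]
force: [-0.1, -0.0, 0.3]
grip_width: 0.0009
grip_force: 0.1
```

Run:
```python
from h import *
a=save('scene','c.png');b=save('side','d.png')
o=np.hstack([cv2.resize(a[130:270,130:290],None,fx=2.5,fy=2.5,interpolation=3),cv2.resize(b[180:320,160:320],None,fx=2.5,fy=2.5,interpolation=3)])
cv2.imwrite('pics/cd.png',o[:,:,::-1])
```

```text
(no output)
```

View pics/cd.png

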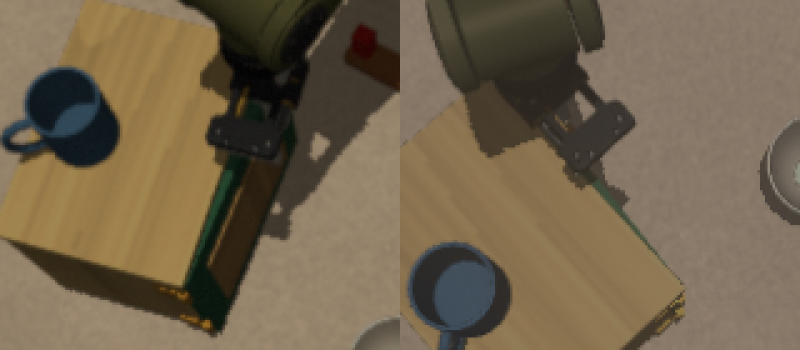

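The door is nearly shut: a thin green strip shows along the cupboard's front edge and the fingers are against it. The mug hasn't moved. I'll keep going until the force climbs.

Call:
jog_arm(motion=[[-0.0015,0,0,0,0,0,-1],[0,0,0,0,0,0,-1]])

```text
time_s: 4.0
ee_pos: [0.5208, -0.1125, 0.1904]
eef_rot: [-3.142, 0.0, 1.711]
force: [0.3, -0.7, 0.6]
grip_width: 0.0006
grip_force: 0.1
```

Call:
jog_arm(motion=[[-0.0015,0,0,0,0,0,-1],[0,0,0,0,0,0,-1]])

```text
time_s: 4.2
ee_pos: [0.521, -0.114, 0.1904]
eef_rot: [-3.142, 0.0, 1.711]
force: [-1.1, 0.1, 0.1]
grip_width: 0.0006
grip_force: 0.0
```

Call:
jog_arm(motion=[[-0.001,0,0,0,0,0,-1],[0,0,0,0,0,0,-1]])

```text
time_s: 4.4
ee_pos: [0.5212, -0.115, 0.1904]
eef_rot: [3.142, -0.0, 1.711]
force: [-0.2, 0.4, -0.5]
grip_width: 0.0006
grip_force: 0.1
```

Call:
jog_arm(motion=[[-0.001,0,0,0,0,0,-1],[0,0,0,0,0,0,-1]])

```text
time_s: 4.6
ee_pos: [0.5213, -0.116, 0.1904]
eef_rot: [3.142, 0.0, 1.711]
force: [-0.3, 0.1, -0.2]
grip_width: 0.0006
grip_force: 0.1
```

Call:
jog_arm(motion=[[-0.001,0,0,0,0,0,-1],[0,0,0,0,0,0,-1]])

```text
time_s: 4.8
ee_pos: [0.5215, -0.1169, 0.1904]
eef_rot: [-3.142, 0.0, 1.711]
force: [0.7, 0.2, -0.3]
grip_width: 0.0011
grip_force: 0.1
```

Call:
jog_arm(motion=[[-0.001,0,0,0,0,0,-1],[0,0,0,0,0,0,-1]])

```text
time_s: 5.0
ee_pos: [0.5216, -0.1179, 0.1904]
eef_rot: [3.142, -0.0, 1.711]
force: [-1.2, -0.8, -0.2]
grip_width: 0.0002
grip_force: 0.1
```

Call:
jog_arm(motion=[[-0.001,0,0,0,0,0,-1],[0,0,0,0,0,0,-1]])

```text
time_s: 5.2
ee_pos: [0.5217, -0.1189, 0.1904]
eef_rot: [-3.142, 0.0, 1.711]
force: [-1.2, -0.0, -1.0]
grip_width: 0.0006
grip_force: 0.1
```

Call:
jog_arm(motion=[[-0.001,0,0,0,0,0,-1],[0,0,0,0,0,0,-1]])

```text
time_s: 5.4
ee_pos: [0.5219, -0.1199, 0.1904]
eef_rot: [3.142, 0.0, 1.711]
force: [-1.2, -0.5, -0.1]
grip_width: 0.0005
grip_force: 0.1
```

Call:
jog_arm(motion=[[-0.001,0,0,0,0,0,-1],[0,0,0,0,0,0,-1]])

```text
time_s: 5.6
ee_pos: [0.522, -0.1209, 0.1904]
eef_rot: [-3.142, 0.0, 1.711]
force: [0.3, 0.3, 0.0]
grip_width: 0.0002
grip_force: 0.1
```

Call:
jog_arm(motion=[[-0.001,0,0,0,0,0,-1],[0,0,0,0,0,0,-1]])

```text
time_s: 5.8
ee_pos: [0.5222, -0.1219, 0.1904]
eef_rot: [3.142, 0.0, 1.711]
force: [-0.4, 0.1, -0.7]
grip_width: 0.0005
grip_force: 0.1
```

Call:
jog_arm(motion=[[-0.001,0,0,0,0,0,-1],[0,0,0,0,0,0,-1]])

```text
time_s: 6.0
ee_pos: [0.5223, -0.1229, 0.1904]
eef_rot: [-3.142, -0.0, 1.711]
force: [-0.2, 0.1, 0.3]
grip_width: 0.0007
grip_force: 0.1
```

Call:
jog_arm(motion=[[-0.001,0,0,0,0,0,-1],[0,0,0,0,0,0,-1]])

```text
time_s: 6.2
ee_pos: [0.5224, -0.1239, 0.1904]
eef_rot: [-3.142, 0.0, 1.711]
force: [0.2, -0.8, -0.2]
grip_width: 0.0004
grip_force: 0.1
```

Call:
jog_arm(motion=[[-0.001,0,0,0,0,0,-1],[0,0,0,0,0,0,-1]])

```text
time_s: 6.4
ee_pos: [0.5226, -0.1249, 0.1904]
eef_rot: [-3.142, -0.0, 1.711]
force: [-0.1, 1.2, -0.4]
grip_width: 0.0003
grip_force: 0.1
```

Call:
jog_arm(motion=[[-0.001,0,0,0,0,0,-1],[0,0,0,0,0,0,-1]])

```text
time_s: 6.6
ee_pos: [0.5227, -0.1259, 0.1905]
eef_rot: [3.142, 0.0, 1.711]
force: [-1.8, 0.7, 0.9]
grip_width: 0.0006
grip_force: 0.1
```

Call:
jog_arm(motion=[[-0.001,0,0,0,0,0,-1],[0,0,0,0,0,0,-1]])

```text
time_s: 6.8
ee_pos: [0.5228, -0.1267, 0.1904]
eef_rot: [-3.142, -0.0, 1.711]
force: [-0.4, 2.3, -0.0]
grip_width: 0.0002
grip_force: 0.8
```

Run:
```python
from h import *
a=save('scene','e.png');b=save('side','f.png')
o=np.hstack([cv2.resize(a[130:270,130:290],None,fx=2.5,fy=2.5,interpolation=3),cv2.resize(b[180:320,160:320],None,fx=2.5,fy=2.5,interpolation=3)])
cv2.imwrite('pics/ef.png',o[:,:,::-1])
```

```text
(no output)
```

View pics/ef.png

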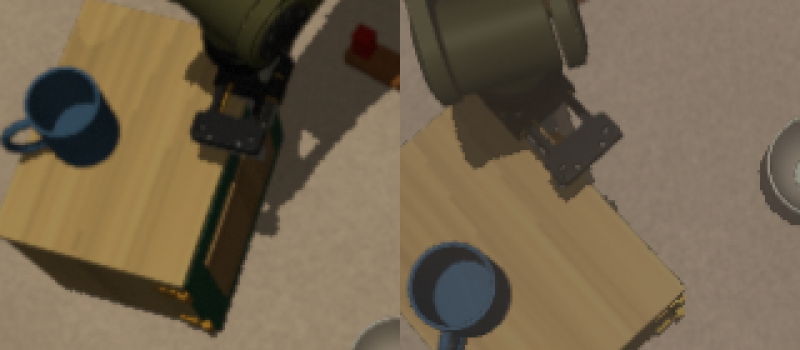

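Now the door sits flush with the cupboard's front and the force is beginning to rise. I'll press a little more to confirm.

Call:
jog_arm(motion=[[-0.001,0,0,0,0,0,-1],[0,0,0,0,0,0,-1]])

```text
time_s: 7.1
ee_pos: [0.5228, -0.1267, 0.1904]
eef_rot: [-3.141, -0.002, 1.711]
force: [-2.8, 10.4, 2.2]
grip_width: 0.0004
grip_force: 5.2
```

Call:
jog_arm(motion=[[-0.001,0,0,0,0,0,-1],[0,0,0,0,0,0,-1]])

```text
time_s: 7.3
ee_pos: [0.5228, -0.1266, 0.1905]
eef_rot: [-3.141, -0.004, 1.712]
force: [-6.7, 17.5, 4.3]
grip_width: 0.0005
grip_force: 9.5
```

Call:
jog_arm(motion=[[0.02,0,0,0,0,0,-1],[0.04,0,0,0,0,0,0.6],[0.045,0,0,0,0,0,0.6],[0.045,0,0,0,0,0,0.6],[0.045,0,0,0,0,0,0.6]])

```text
time_s: 7.8
ee_pos: [0.4955, 0.0658, 0.1906]
eef_rot: [3.141, 0.0, 1.71]
force: [0.7, -0.2, -0.4]
grip_width: 0.029
grip_force: 0.0
```

Call:
jog_arm(motion=[[0.045,0,0,0,0,0,0.6],[0.045,0,0,0,0,0,0.6],[0.045,0,0,0,0,0,0.6],[0.045,0,0,0,0,0,0.6],[0.045,0,0,0,0,0,0.6]])

```text
time_s: 8.3
ee_pos: [0.4641, 0.2889, 0.1906]
eef_rot: [3.141, -0.0, 1.711]
force: [0.4, -1.1, -0.1]
grip_width: 0.0687
grip_force: 0.0
```

Call:
jog_arm(motion=[[0.02,0.001,0,0,0,-0.133,0.6],[0,0,0,0,0,-0.133,0.6],[0,0,0,0,0,-0.133,0.6],[0,0,0,0,0,-0.133,0.6],[0,0,0,0,0,-0.133,0.6]])

```text
time_s: 8.8
ee_pos: [0.4628, 0.3071, 0.1904]
eef_rot: [3.142, 0.0, 2.381]
force: [0.1, 1.0, -0.9]
grip_width: 0.075
grip_force: 0.0
```

Run:
```python
from fit import *
o=ctrl.get_obs();print(o['ee_pos'],o['eef_rot'],o['grip_width'],o['qpos'])
w=save('wrist','w.png')
c=cam('wrist')
G=[[0,0,.073],[.013,.012,.073],[-.013,.012,.073],[-.013,-.012,.073],[.013,-.012,.073],[.165,.018,.005],[.165,-.018,.005],[-.02,.018,.027],[-.02,-.018,.027]]
q=proj('wrist',rot(wedge,G),c);print(q.round(0))
w=w[:,:,::-1].copy()
for p in q: cv2.circle(w,tuple(int(v) for v in p.round()),2,(0,255,0),-1)
cv2.imwrite('pics/w2.png',w)
```

```text
[0.46283727 0.30710235 0.19040907] [3.14152370e+00 2.57437176e-04 2.38137758e+00] 0.07502546899610792 [ 5.19992907e-01  3.24280327e-01  1.52477441e+00 -2.35973221e-04
  1.29239810e+00 -2.90523520e-01]
[[297. 194.]
 [308. 206.]
 [309. 182.]
 [286. 182.]
 [285. 206.]
 [304. 295.]
 [279. 295.]
 [311. 169.]
 [280. 169.]]
```

View pics/w2.png

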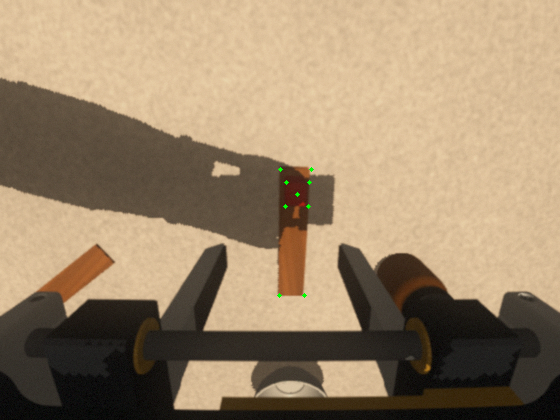

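The overlay fits: the predicted wedge corners fall on the leftmost wedge within 2 px, at (297,194). The decoy's tip is well to the left at (100,260). Next I'll move over the post and go down.

Call:
jog_arm(motion=[[0.016,0.015,0,0,0,0,0.6],[0,0,0.04,0,0,0,0.6],[0,0,0.04,0,0,0,0.6],[0,0,0.04,0,0,0,0.6],[0,0,0.02,0,0,0,0.6]])

```text
time_s: 9.35
ee_pos: [0.4604, 0.3282, 0.0471]
eef_rot: [-3.138, -0.001, 2.373]
force: [0.1, -0.5, -0.1]
grip_width: 0.0754
grip_force: 0.0
```

Call:
jog_arm(motion=[[0,0,0.015,0,0,0,0.6],[0,0,0,0,0,0,0.6]])

```text
time_s: 9.55
ee_pos: [0.461, 0.3286, 0.034]
eef_rot: [-3.139, -0.0, 2.374]
force: [0.4, 0.7, 0.3]
grip_width: 0.0752
grip_force: 0.0
```

Call:
jog_arm(motion=[[0,0,0,0,0,0,-1],[0,0,0,0,0,0,-1],[0,0,0,0,0,0,-1],[0,0,0,0,0,0,-1],[0,0,0,0,0,0,-1]], squeeze=20)

```text
time_s: 10.05
ee_pos: [0.4617, 0.3291, 0.0358]
eef_rot: [3.141, 0.0, 2.376]
force: [-0.6, 0.5, -0.4]
grip_width: 0.0387
grip_force: 0.0
```

Call:
jog_arm(motion=[[0,0,0,0,0,0,-1],[0,0,0,0,0,0,-1]])

```text
time_s: 10.25
ee_pos: [0.4616, 0.329, 0.0355]
eef_rot: [-3.142, 0.0, 2.376]
force: [-0.1, 0.6, 1.0]
grip_width: 0.0241
grip_force: 20.0
```

Call:
jog_arm(motion=[[0,0,0,0,0,0.133,-1],[0,0,0,0,0,0.133,-1],[0,0,0,0,0,0.133,-1],[0,0,0,0,0,0.133,-1],[0,0,0,0,0,0.133,-1]])

```text
time_s: 10.75
ee_pos: [0.4617, 0.3291, 0.0355]
eef_rot: [3.141, -0.0, 1.705]
force: [0.1, -0.4, 1.0]
grip_width: 0.0236
grip_force: 20.0
```

Call:
jog_arm(motion=[[0,0,0,0,0,0,-1],[-0.02,0,0,0,0,0,-1],[-0.03,0,0,0,0,0,-1],[-0.03,0,0,0,0,0,-1],[-0.03,0,0,0,0,0,-1]])

```text
time_s: 11.25
ee_pos: [0.4769, 0.2191, 0.0355]
eef_rot: [3.142, -0.0, 1.716]
force: [0.2, 0.0, 0.7]
grip_width: 0.0241
grip_force: 20.0
```

Call:
jog_arm(motion=[[-0.03,0,0,0,0,0,-1],[-0.03,0,0,0,0,0,-1],[-0.03,0,0,0,0,0,-1],[-0.02,0,0,0,0,0,-1],[0,0,0,0,0,0,-1]])

```text
time_s: 11.75
ee_pos: [0.4925, 0.1094, 0.0355]
eef_rot: [-3.142, 0.0, 1.712]
force: [1.3, -0.0, -1.0]
grip_width: 0.0238
grip_force: 20.0
```

Run:
```python
from fit import *
o=ctrl.get_obs();e=o['ee_pos'];print(e,o['eef_rot'],o['force'])
a=save('scene','g.png');b=save('side','i.png')
p=[e[0],e[1],o['eef_rot'][2]-np.pi]
G=[[.165,.018,.003],[.165,-.018,.003]]
S=rot(cup,[[-.1,-.128,.0],[-.1,-.073,.0],[-.1,.128,.0]])
out=[]
for n,im,(x0,y0) in(('scene',a,(190,140)),('side',b,(190,150))):
    im=im[:,:,::-1].copy(); k=4 
    im=cv2.resize(im[y0:y0+130,x0:x0+100],None,fx=k,fy=k,interpolation=3)
    for pts,col in((rot(p,G),(0,255,0)),(S,(0,0,255))):
        for q in proj(n,pts): cv2.circle(im,(int((q[0]-x0)*k),int((q[1]-y0)*k)),3,col,-1)
    out.append(im)
cv2.imwrite('pics/gi.png',np.hstack(out))
```

```text
[0.4925243  0.10935721 0.03546802] [-3.14151361e+00  1.44807485e-04  1.71215556e+00] [ 1.26118118 -0.04621991 -1.00099087]
```

View pics/gi.png

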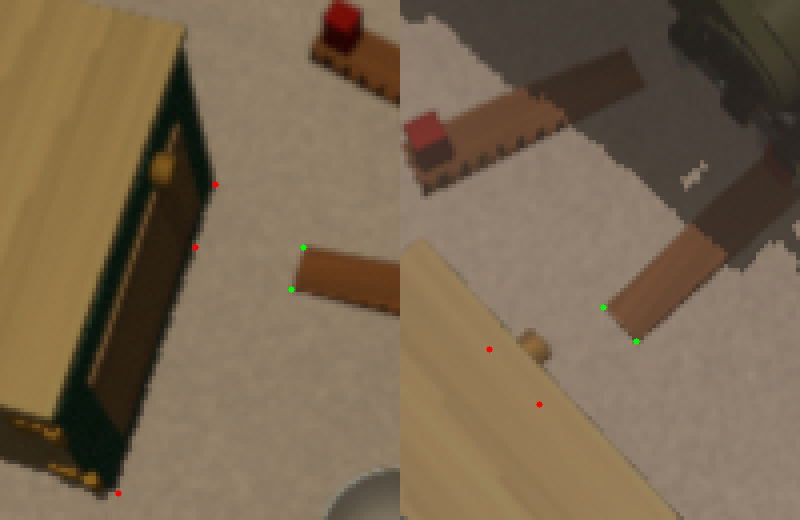

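Shut door and wedge both match the model: the green and red markers land on their edges, and the tip sits 82 mm before the spot, on line with it. I'll advance under the door, then slow down.

Call:
jog_arm(motion=[[-0.025,0,0,0,0,0,-1],[-0.025,0,0,0,0,0,-1],[-0.02,0,0,0,0,0,-1],[-0.015,0,0,0,0,0,-1],[0,0,0,0,0,0,-1]])

```text
time_s: 12.35
ee_pos: [0.5044, 0.0265, 0.0355]
eef_rot: [3.141, 0.0, 1.711]
force: [0.0, -1.4, 0.9]
grip_width: 0.0236
grip_force: 20.0
```

Call:
jog_arm(motion=[[-0.005,0,0,0,0,0,-1],[-0.005,0,0,0,0,0,-1],[-0.005,0,0,0,0,0,-1],[-0.004,0,0,0,0,0,-1],[0,0,0,0,0,0,-1]])

```text
time_s: 12.85
ee_pos: [0.5069, 0.0078, 0.0355]
eef_rot: [3.142, 0.0, 1.711]
force: [0.7, -1.3, 0.2]
grip_width: 0.0239
grip_force: 20.0
```

Call:
jog_arm(motion=[[-0.002,0,0,0,0,0,-1],[0,0,0,0,0,0,-1]])

```text
time_s: 13.05
ee_pos: [0.5071, 0.0061, 0.0354]
eef_rot: [3.142, 0.0, 1.711]
force: [-1.0, -0.1, 0.5]
grip_width: 0.024
grip_force: 20.0
```

Call:
jog_arm(motion=[[-0.002,0,0,0,0,0,-1],[0,0,0,0,0,0,-1]])

```text
time_s: 13.25
ee_pos: [0.5074, 0.0041, 0.0355]
eef_rot: [3.142, 0.0, 1.711]
force: [-0.0, 0.0, 0.1]
grip_width: 0.0236
grip_force: 20.0
```

Call:
jog_arm(motion=[[-0.002,0,0,0,0,0,-1],[0,0,0,0,0,0,-1]])

```text
time_s: 13.45
ee_pos: [0.5077, 0.002, 0.0355]
eef_rot: [3.142, 0.0, 1.711]
force: [-0.2, -0.9, 0.1]
grip_width: 0.0236
grip_force: 20.0
```

Call:
jog_arm(motion=[[-0.0015,0,0,0,0,0,-1],[0,0,0,0,0,0,-1]])

```text
time_s: 13.65
ee_pos: [0.5079, 0.0006, 0.0354]
eef_rot: [3.142, 0.0, 1.711]
force: [0.2, -0.5, -0.1]
grip_width: 0.0241
grip_force: 20.0
```

Call:
jog_arm(motion=[[-0.0015,0,0,0,0,0,-1],[0,0,0,0,0,0,-1]])

```text
time_s: 13.85
ee_pos: [0.5081, -0.0009, 0.0355]
eef_rot: [3.142, 0.0, 1.711]
force: [-0.5, -0.7, 0.9]
grip_width: 0.0241
grip_force: 20.0
```

Call:
jog_arm(motion=[[-0.0015,0,0,0,0,0,-1],[0,0,0,0,0,0,-1]])

```text
time_s: 14.05
ee_pos: [0.5083, -0.0024, 0.0355]
eef_rot: [3.141, 0.0, 1.711]
force: [-0.1, -0.5, 0.3]
grip_width: 0.0239
grip_force: 20.0
```

Call:
jog_arm(motion=[[-0.0015,0,0,0,0,0,-1],[0,0,0,0,0,0,-1]])

```text
time_s: 14.25
ee_pos: [0.5085, -0.0039, 0.0354]
eef_rot: [3.142, 0.0, 1.711]
force: [-0.8, 0.1, 0.7]
grip_width: 0.024
grip_force: 20.0
```

Call:
jog_arm(motion=[[-0.0015,0,0,0,0,0,-1],[0,0,0,0,0,0,-1]])

```text
time_s: 14.45
ee_pos: [0.5087, -0.0054, 0.0355]
eef_rot: [-3.142, 0.0, 1.711]
force: [0.4, -0.8, 1.4]
grip_width: 0.0242
grip_force: 20.0
```

Call:
jog_arm(motion=[[-0.0015,0,0,0,0,0,-1],[0,0,0,0,0,0,-1]])

```text
time_s: 14.65
ee_pos: [0.5089, -0.0068, 0.0354]
eef_rot: [-3.142, 0.0, 1.711]
force: [0.6, -0.6, -0.0]
grip_width: 0.024
grip_force: 20.0
```

Call:
jog_arm(motion=[[-0.0015,0,0,0,0,0,-1],[0,0,0,0,0,0,-1]])

```text
time_s: 14.85
ee_pos: [0.5091, -0.0083, 0.0354]
eef_rot: [-3.142, 0.0, 1.711]
force: [0.2, 0.1, 1.4]
grip_width: 0.0237
grip_force: 20.0
```

Call:
jog_arm(motion=[[-0.0015,0,0,0,0,0,-1],[0,0,0,0,0,0,-1]])

```text
time_s: 15.05
ee_pos: [0.5093, -0.0098, 0.0355]
eef_rot: [3.142, 0.0, 1.711]
force: [0.1, -0.0, -0.2]
grip_width: 0.0239
grip_force: 20.0
```

Call:
jog_arm(motion=[[-0.0015,0,0,0,0,0,-1],[0,0,0,0,0,0,-1]])

```text
time_s: 15.25
ee_pos: [0.5096, -0.0113, 0.0355]
eef_rot: [3.142, 0.0, 1.711]
force: [0.0, -0.6, 0.6]
grip_width: 0.0237
grip_force: 20.0
```

Call:
jog_arm(motion=[[-0.0015,0,0,0,0,0,-1],[0,0,0,0,0,0,-1]])

```text
time_s: 15.45
ee_pos: [0.5098, -0.0128, 0.0355]
eef_rot: [3.142, 0.0, 1.711]
force: [0.3, 0.0, 0.6]
grip_width: 0.0242
grip_force: 20.0
```

Call:
jog_arm(motion=[[-0.0015,0,0,0,0,0,-1],[0,0,0,0,0,0,-1]])

```text
time_s: 15.65
ee_pos: [0.51, -0.0143, 0.0355]
eef_rot: [3.142, 0.0, 1.711]
force: [0.4, -0.5, 1.0]
grip_width: 0.0239
grip_force: 20.0
```

Call:
jog_arm(motion=[[-0.0015,0,0,0,0,0,-1],[0,0,0,0,0,0,-1]])

```text
time_s: 15.85
ee_pos: [0.5102, -0.0157, 0.0355]
eef_rot: [3.142, 0.0, 1.711]
force: [0.3, 0.2, 1.0]
grip_width: 0.0233
grip_force: 20.0
```

Call:
jog_arm(motion=[[-0.0015,0,0,0,0,0,-1],[0,0,0,0,0,0,-1]])

```text
time_s: 16.05
ee_pos: [0.5104, -0.0172, 0.0355]
eef_rot: [3.141, 0.0, 1.711]
force: [0.7, -0.0, 0.7]
grip_width: 0.0242
grip_force: 20.0
```

Call:
jog_arm(motion=[[-0.0015,0,0,0,0,0,-1],[0,0,0,0,0,0,-1]])

```text
time_s: 16.25
ee_pos: [0.5106, -0.0187, 0.0354]
eef_rot: [-3.142, 0.0, 1.711]
force: [0.4, -0.5, 1.5]
grip_width: 0.024
grip_force: 20.0
```

Call:
jog_arm(motion=[[-0.0015,0,0,0,0,0,-1],[0,0,0,0,0,0,-1]])

```text
time_s: 16.45
ee_pos: [0.5108, -0.0202, 0.0355]
eef_rot: [3.142, 0.0, 1.711]
force: [0.6, 0.2, 1.4]
grip_width: 0.0239
grip_force: 20.0
```

Call:
jog_arm(motion=[[-0.001,0,0,0,0,0,-1],[0,0,0,0,0,0,-1]])

```text
time_s: 16.65
ee_pos: [0.511, -0.0211, 0.0355]
eef_rot: [3.142, 0.0, 1.711]
force: [-0.6, -0.5, 0.6]
grip_width: 0.0239
grip_force: 20.0
```

Call:
jog_arm(motion=[[-0.0015,0,0,0,0,0,-1],[0,0,0,0,0,0,-1]])

```text
time_s: 16.85
ee_pos: [0.5112, -0.0227, 0.0355]
eef_rot: [3.142, 0.0, 1.711]
force: [-0.1, -0.2, 1.7]
grip_width: 0.0242
grip_force: 20.0
```

Call:
jog_arm(motion=[[-0.0015,0,0,0,0,0,-1],[0,0,0,0,0,0,-1]])

```text
time_s: 17.05
ee_pos: [0.5114, -0.0242, 0.0355]
eef_rot: [3.142, 0.0, 1.711]
force: [-0.2, -0.7, 1.6]
grip_width: 0.0241
grip_force: 20.0
```

Call:
jog_arm(motion=[[-0.0015,0,0,0,0,0,-1],[0,0,0,0,0,0,-1]])

```text
time_s: 17.25
ee_pos: [0.5116, -0.0257, 0.0355]
eef_rot: [3.142, 0.0, 1.711]
force: [-0.1, 0.8, 1.8]
grip_width: 0.024
grip_force: 20.0
```

Call:
jog_arm(motion=[[-0.001,0,0,0,0,0,-1],[0,0,0,0,0,0,-1]])

```text
time_s: 17.45
ee_pos: [0.5117, -0.0266, 0.0354]
eef_rot: [3.142, 0.0, 1.711]
force: [0.1, 0.9, 2.0]
grip_width: 0.0241
grip_force: 20.0
```

Call:
jog_arm(motion=[[-0.001,0,0,0,0,0,-1],[0,0,0,0,0,0,-1]])

```text
time_s: 17.65
ee_pos: [0.5118, -0.0275, 0.0354]
eef_rot: [-3.142, -0.0, 1.711]
force: [-1.1, 2.1, 1.7]
grip_width: 0.0239
grip_force: 20.0
```

Call:
jog_arm(motion=[[-0.001,0,0,0,0,0,-1],[0,0,0,0,0,0,-1]])

```text
time_s: 17.85
ee_pos: [0.5119, -0.0283, 0.0355]
eef_rot: [-3.142, -0.0, 1.711]
force: [-0.8, 4.4, 2.4]
grip_width: 0.0242
grip_force: 20.0
```

Call:
jog_arm(motion=[[-0.001,0,0,0,0,0,-1],[0,0,0,0,0,0,-1]])

```text
time_s: 18.05
ee_pos: [0.512, -0.0291, 0.0354]
eef_rot: [-3.141, -0.001, 1.711]
force: [-0.3, 5.8, 2.6]
grip_width: 0.0241
grip_force: 20.0
```

Call:
jog_arm(motion=[[-0.001,0,0,0,0,0,-1],[0,0,0,0,0,0,-1]])

```text
time_s: 18.25
ee_pos: [0.5121, -0.0298, 0.0354]
eef_rot: [-3.141, -0.001, 1.711]
force: [-2.2, 9.2, 3.9]
grip_width: 0.0236
grip_force: 20.0
```

Call:
jog_arm(motion=[[-0.001,0,0,0,0,0,-1],[0,0,0,0,0,0,-1]])

```text
time_s: 18.45
ee_pos: [0.5122, -0.0305, 0.0354]
eef_rot: [-3.141, -0.002, 1.711]
force: [-1.9, 11.3, 5.4]
grip_width: 0.024
grip_force: 20.0
```

Call:
jog_arm(motion=[[-0.001,0,0,0,0,0,-1],[0,0,0,0,0,0,-1]])

```text
time_s: 18.65
ee_pos: [0.5122, -0.0312, 0.0354]
eef_rot: [-3.141, -0.002, 1.711]
force: [-2.3, 14.4, 5.4]
grip_width: 0.0241
grip_force: 20.0
```

Call:
jog_arm(motion=[[-0.001,0,0,0,0,0,-1],[0,0,0,0,0,0,-1]])

```text
time_s: 18.85
ee_pos: [0.5123, -0.0319, 0.0354]
eef_rot: [-3.141, -0.002, 1.711]
force: [-3.3, 17.5, 4.6]
grip_width: 0.0242
grip_force: 20.0
```

Call:
jog_arm(motion=[[-0.0005,0,0,0,0,0,-1],[0,0,0,0,0,0,-1],[0,0,0,0,0,0,-1]])

```text
time_s: 19.15
ee_pos: [0.5123, -0.0322, 0.0354]
eef_rot: [-3.141, -0.003, 1.711]
force: [-3.8, 18.8, 5.9]
grip_width: 0.0239
grip_force: 20.0
```

Call:
jog_arm(motion=[[0.001,0,0,0,0,0,-1],[0.0008,0,0,0,0,0,-1],[0,0,0,0,0,0,-1]])

```text
time_s: 19.45
ee_pos: [0.5124, -0.032, 0.0354]
eef_rot: [-3.141, -0.0, 1.711]
force: [-1.8, 4.3, 3.2]
grip_width: 0.0241
grip_force: 20.0
```

Call:
jog_arm(motion=[[0,0,0,0,0,0,0.4],[0,0,0,0,0,0,0.4],[0,0,0,0,0,0,0.4],[0,0,0,0,0,0,0.4]])

```text
time_s: 19.85
ee_pos: [0.5125, -0.0323, 0.0354]
eef_rot: [-3.142, 0.0, 1.711]
force: [0.2, -1.4, 0.3]
grip_width: 0.0524
grip_force: 0.0
```

Call:
jog_arm(motion=[[0,0,-0.02,0,0,0,0.4],[0,0,-0.04,0,0,0,0.4],[0.02,0,-0.04,0,0,0,0.4],[0.05,0,-0.03,0,0,0,0.4],[0.05,0,0,0,0,0,0.4]])

```text
time_s: 20.35
ee_pos: [0.498, 0.0802, 0.1649]
eef_rot: [3.135, 0.001, 1.708]
force: [0.9, 0.5, -0.3]
grip_width: 0.0657
grip_force: 0.0
```

Call:
jog_arm(motion=[[0.05,0,0,0,0,0,0.4],[0.05,0,0,0,0,0,0.4],[0,0,0,0,0,0,0.4],[0,0,0,0,0,0,0.4]])

```text
time_s: 20.75
ee_pos: [0.4825, 0.1793, 0.161]
eef_rot: [-3.141, 0.0, 1.713]
force: [-0.9, -0.1, -0.2]
grip_width: 0.0659
grip_force: 0.0
```

Run:
```python
from fit import *
out=[]
p=[.5124,-.0320,1.711-np.pi]
for n,(x0,y0) in(('scene',(130,130)),('side',(170,130))):
    im=ctrl.camera(n)[:,:,::-1];k=2
    im=cv2.resize(im[y0:y0+220,x0:x0+200],None,fx=k,fy=k,interpolation=3)
    for q in proj(n,rot(p,[[0,0,.073],[-.02,.018,.027],[-.02,-.018,.027]])): cv2.circle(im,(int((q[0]-x0)*k),int((q[1]-y0)*k)),2,(0,255,0),-1)
    out.append(im)
cv2.imwrite('pics/z.png',np.hstack(out))
```

```text
(no output)
```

View pics/z.png

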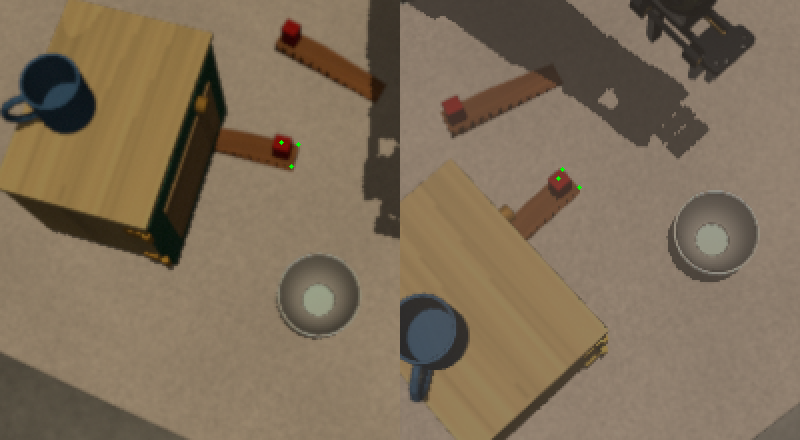

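The door is shut with the wedge jammed under its free end, and the wedge lies flat where I released it. The gripper is clear, and the bowl and mug haven't moved.

```bash
python3 -c "
from station import ctrl
print(ctrl.hand_in())"
```

```text
the job is handed in; nothing more can be done
None
```

I pushed the door shut, drove the wedge under its free end to about 19 N of push, let go and handed the job in at about 21 s; hand-in gave no verdict, and the force left on the door after release could not be measured.

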